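Rock the angle gauge to its red mark on the pleat former

TASK

Slide the angle gauge out from under the lips of its blue parking rail, then stand the middle of its foot level and square across the brass crest bar of the pleat former. Then rock it sideways on the bar until its swinging black pointer settles on the red mark of the dial, and finish holding it there, still in the gripper, with the foot pressing the cushioned bar down lightly (about half of its travel, not bottomed out). Leave the marker pen, folding stick and foil roll alone.

Things in the scene. Friction and masses are not known exactly. Their poses are not given: they have to be found in the camera images.
- gauge: Pendulum angle gauge, about 0.4 kg, loose, starts parked in the rail. Origin: centre of the underside of its foot; x = the way the dial faces, y = along the foot, z up. Grey foot 34 (x) x 140 (y) x 10 mm (z). Round grey dial body, 124 mm across, 14 mm thick, its centre 86 mm above the origin, white face on the +x side. Dial and foot are centred on x = y = 0.
- gauge_handle (a point): Where to grip the gauge, 176 mm above its origin, on its z axis: in the orange handle block on top of the dial, 18 (x) x 26 (y) mm, from z = 146 to 201 mm. Grip from above across the 26 mm width (along the gauge's y).
- pointer (a joint): Angle (rad) of the black swinging pointer against the dial. A weighted pendulum pivoted at the dial centre; it hangs plumb and settles within about 1 s. 0 when the gauge is level; when the gauge is rolled by an angle a about its own +x axis (its +y end rises for positive a) it reads a.
- index (a joint): Angle (rad) of the red mark on the dial, same zero and sense as pointer, 0.19 to 0.36: roll the gauge by this much about its +x axis to bring the pointer onto it. A red strip 9 mm wide that stays where it is. Seen facing the dial it lies left of the bottom, and the gauge's right end must rise.
- pointer_tip (a point): Tip of the black pointer, 54 mm from the dial centre.
- index_tip (a point): Middle of the outer end of the red mark, 54 mm from the dial centre; coincides with pointer_tip when the pointer is on the mark.
- rail: Parking rail, fixed: dark steel floor plate 66 mm (x) wide, 8 mm thick, from y = -77 to +178 mm, with blue cheeks 40 mm apart and blue lips. Origin on the bench under its channel; x and y like those of the parked gauge, whose foot starts on the plate (z = 8 mm) centred at y = 0 to +20 mm. The -y end is closed: slide the gauge out towards +y.
- rail_exit (a point): Point on the rail's floor plate (rail x = 0, y = 102, z = 8 mm): with its foot centred here the gauge is clear of the lips and may be lifted. The lips (underside 25, top 30 mm above the bench, 24 mm apart) reach over the foot's edges from rail y = -73 to +15 mm, so its centre must pass y = +85 mm. Lifted 3 mm the foot slides free.
- former: Pleat former, fixed to the bench: wooden block 96 (x) x 130 (y) x 55 mm high. Origin: centre of the underside; x = along the pleats. Two low copper pleats run along x at y = +40 (top at 62 mm) and y = -40 (top at 68 mm), the higher crest bar between them. The gauge belongs on it with its x axis along the former's x axis.
- ridge_top (a point): Middle of the top line of the brass crest bar, where the gauge's foot is to stand: 100 mm above the former's origin when not pressed, over the former's middle. The bar is round, radius 12 mm, 90 mm long, along the former's x.
- ridge (a joint): How far the crest bar is pressed down on its rubber cushion (m): 0 free, 0.010 bottomed out. It starts to give at about 1.3 N and takes 0.9 N more per mm.
- marker: Black marker pen, 135 mm long, 19 mm thick, lying on the bench. Bystander.
- fold_stick: Flat dark wooden folding stick, 174 x 24 x 6 mm, lying on the bench. Bystander.
- foil_roll: Upright bright metal foil roll, 90 mm across, 200 mm tall. Bystander.
Not all that is in view belongs to the job. There is more than one size of the former; the one meant has the size given above.

How it is judged:
By the outcome, as a careful person would: the job done as asked, in the order asked, and still so for the second after the job is handed in, while the arm keeps its last pose, push and grip.
It also fails if it takes over 58 s, if anything falls off the work surface, if the arm or the gripper's body presses on something with over 40 N, if the wrist force passes 120 N, or if a joint passes its speed limit or range.

ROBOT

A 6-joint arm with a two-finger parallel gripper is mounted at the origin on the work surface. World frame = base frame: x ahead of the robot, y to its left, z up, the work surface at z = 0. Lengths are in m, angles in rad, forces in N, time in s.
With the tool pointing down it reaches from about 0.275 to 0.775 m from the base axis. Payload 14.6 kg.
Tool frame: the origin (TCP) lies midway between the tips of the shut fingers; the grasp point (between the pads) lies 19 mm behind it; z points along the fingers, y is the line along which they close (so a half turn about z gives the same grasp; the last joint's range is limited). The gripper opens to 85 mm and grips with 20 to 120 N. Pads are 22 mm wide; open, the fingers measure 114 mm over their backs; the gripper's body (76 mm by 85 mm) begins 54 mm behind the grasp point. The pads swing forward as they close: fully open they stand 13 mm farther back than shut.
Start: joints at [1.001, 0.263, -0.048, 1.259, 0, 1.415], TCP at [0.212, 0.48, 0.231] pointing down, gripper open.
Joint ranges: [-2.65, 2.65], [-0.89, 1.7], [-1.18, 1.37], [-2.13, 2.11], [-1.35, 1.29], [-3.14, 3.14]. Speed limits (rad/s): [1.89, 1.89, 2.57, 2.79, 3.14, 3.14].

INTERFACE

Orientations are given as [roll, pitch, yaw] about the fixed x, y, z axes, in that order (R = Rz(yaw) Ry(pitch) Rx(roll)).
In Python, from rig import read_state, get_image, camera_params, finish_job gives the robot as it stands.
- The arm moves only by the tool carry_out, never from a script. Its argument "deltas" is a list of rows, each an object with "delta_rot": the turn, a rotation vector about the tool's x, y, z in rad, a list of three; "slide": the shift along the tool's x, y, z in mm, a list of three; "claw": the closure, from 0 (fully open) to 1 (shut). In form: [{"delta_rot": [rx, ry, rz], "slide": [x, y, z], "claw": claw}, ...]. A call has 1 to 20 rows; each row shifts and turns the commanded pose from where the row before left it, along the tool's axes as they then stand; what a row does not reach is not made up. A row lasts 1/8 s, in which the tool goes at most 62.5 mm and 10.7 degrees, less where a joint would pass 70% of its speed; a pose out of reach is approached as far as the arm can. A call is refused whole if a number of a shift passes 62.5 or a number of a turn 0.188, either way. A call with a gripper value outside its range is refused whole. The fingers move at their own pace and stop on an object; "squeeze" is the grip in N (left out, the last holds). Time passes only in rows, so rows that do not move let the fingers close. It gives the time, the measured TCP pose, the force, the opening and the grip force at its end, in the units of the state.
- read_state(): the state, without advancing time (a new reading comes with each control period).
- get_image(name): name is "side" or "top" or "wrist"; returns (picture, depth): 420x560x3 uint8, red, green, blue; 420x560 float32, m along the optical axis (not along the pixel's ray), 0 where there is no reading.
- camera_params(name): a dict with "camera_matrix" (3x3 intrinsics, pixels), "k1" (the pictures are not rectified: a ray, as slopes to the right and down, at radius r is drawn at 1 + k1 r^2 times it, then the intrinsics apply), "origin" and "rotation" of the camera in the world. Camera axes: x right, y up, looking along -z (the intrinsics and any distortion apply to the point x, -y, -z); pixel columns grow to the right and rows downward; lengths in m; the calibration is good to about 2 mm. A picture is of the moment at which its call begins: read the wrist's pose just before it. camera_params takes no time and is no camera call; for the wrist camera it gives the pose at the moment of the call.
- finish_job(): hands the job in; it is judged then, once.
The state is a dict: "time": time; "joint_pos": joint angles; "qvel": joint speeds; "effort": joint torques, N m; "eef_pos": TCP position; "eef_rot": TCP orientation; "contact_force": force on the tool from outside, world axes, zero at the start; "wrist_torque": the same for the moment, N m; "opening": finger opening in m; "grasp_force": force on a finger pad.
Only numpy, scipy, OpenCV 4.12 (cv2) and the standard library are available. Lean on these libraries where they do the work, as an engineer would, in place of code of your own. Each camera call takes 0.05 s, during which the arm holds its last target. There are 200 camera calls.

## Working session

There is one attempt and no reset: what is moved stays moved. The work goes in short steps, Python scripts to look and compute and a tool call to move; the robot and the scene stay as the last step left them, time stands still between calls to the robot, and variables do not carry over. Pictures are saved under pics/ and viewed, at most 10 in all, crops included, and the job is handed in when it is done.

Besides the shell and the picture viewer there is one more tool, called in YAML: its name, and indented under it one key for each argument. carry_out: Moves the arm, as the interface text tells. Its arguments: {"type":"object","properties":{"deltas":{"type":"array","items":{"type":"object","properties":{"delta_rot":{"type":"array","items":{"type":"number"}},"slide":{"type":"array","items":{"type":"number"}},"claw":{"type":"number"}}}},"squeeze":{"type":"number"}},"required":["deltas"]}

```bash
mkdir -p pics; cat > h.py <<'E'
import numpy as np, cv2
from rig import read_state, get_image, camera_params, finish_job
def cloud(name):
    p=camera_params(name); im,d=get_image(name)
    K=np.array(p["camera_matrix"],float); k1=p["k1"]
    H,W=d.shape; u,v=np.meshgrid(np.arange(W),np.arange(H))
    xy=cv2.undistortPoints(np.stack([u,v],-1).reshape(-1,1,2).astype(np.float64),K,np.array([k1,0,0,0,0.])).reshape(H,W,2)
    c=np.stack([xy[...,0]*d,-xy[...,1]*d,-d],-1)
    P=c@np.array(p["rotation"]).T+np.array(p["origin"]); P[d<=0]=np.nan
    return im,d,P
def save(n,im): cv2.imwrite('pics/'+n,im[...,::-1])
E
python3 - <<'E'
from h import *
a=[]
for n in("top","side"):
    im,d,P=cloud(n); np.savez(n+'.npz',im=im,d=d,P=P); save(n+'0.png',im); print(n,camera_params(n)["origin"])
s=read_state(); print(s)
E
```

```text
Traceback (most recent call last):
  File "h.py", line 9, in cloud
    P=c@np.array(p["rotation"]).T+np.array(p["origin"]); P[d<=0]=np.nan
      ~~~~~~~~~~~~~~~~~~~~~~~~~~~^~~~~~~~~~~~~~~~~~~~~~
ValueError: operands could not be broadcast together with shapes (420,560) (3,)
```

```bash
sed -i 's/P=c@np.array(p\["rotation"\]).T/P=c@rot(p["rotation"]).T/; 2a from scipy.spatial.transform import Rotation\ndef rot(e): return Rotation.from_euler("xyz",e).as_matrix()' h.py
python3 - <<'E'
from h import *
for n in("top","side"):
    p=camera_params(n); print(p)
    im,d,P=cloud(n); np.savez(n+'.npz',im=im,d=d,P=P); save(n+'0.png',im)
s=read_state(); print(s)
E
```

```text
{'camera_matrix': array([[545.56914767,   0.        , 277.17128087],
       [  0.        , 545.56914767, 210.08405245],
       [  0.        ,   0.        ,   1.        ]]), 'k1': 0.03766153027713521, 'origin': array([ 0.37718515, -0.10827056,  1.49170798]), 'rotation': array([ 0.10989275,  0.01343026, -1.54439519])}
{'camera_matrix': array([[401.03552288,   0.        , 279.57760156],
       [  0.        , 401.03552288, 202.79799875],
       [  0.        ,   0.        ,   1.        ]]), 'k1': -0.09691692931756861, 'origin': array([-0.23449019, -0.79810007,  0.78525645]), 'rotation': array([ 1.00180468, -0.00184169, -0.78881697])}
{'time': 0.15, 'joint_pos': array([ 1.00067726e+00,  2.63415195e-01, -4.87764237e-02,  1.25943160e+00,
       -2.71388426e-05,  1.41549725e+00]), 'qvel': array([ 0.00040249, -0.00041812,  0.00223716,  0.0014307 ,  0.00014969,
       -0.00071018]), 'effort': array([ 1.11809317e-03, -6.37824798e+01,  3.84649265e+01,  1.05874386e-02,
       -1.50750138e-04, -9.50898539e-06]), 'eef_pos': array([0.21147984, 0.48028209, 0.23093987]), 'eef_rot': array([-3.14077152e+00, -1.01087263e-04,  2.72677263e+00]), 'contact_force': array([ 0.69288154,  0.94842704, -0.99257354]), 'wrist_torque': array([-0.0208569 , -0.02105306,  0.0177837 ]), 'grasp_force': 0.0, 'opening': 0.08546104662076397}
```

View pics/top0.png

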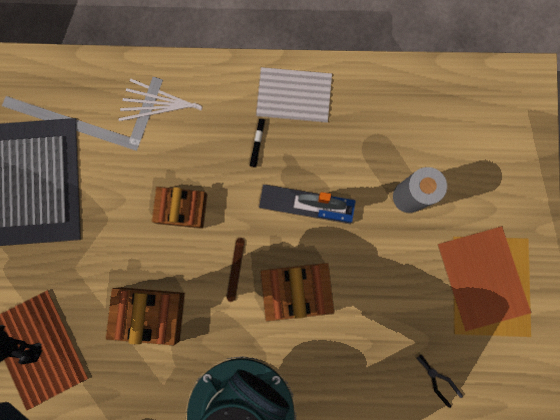

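View pics/side0.png

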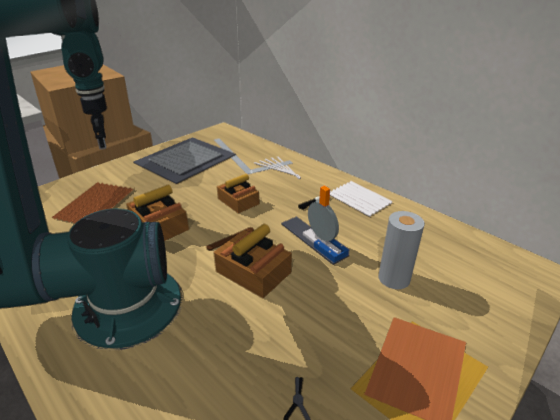

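```bash
python3 - <<'E'
from h import *
T=np.load('top.npz');S=np.load('side.npz');P=T['P'];im=T['im']
a=cv2.resize(im[175:230,250:365],None,fx=6.5,fy=6.5,interpolation=cv2.INTER_CUBIC)[:, :]
b=cv2.resize(S['im'][180:270,270:370],None,fx=2.6,fy=2.6,interpolation=cv2.INTER_CUBIC)
a=cv2.resize(a,(560,268)); c=np.zeros((268+234,560,3),np.uint8); c[:268]=a; c[268:,:260]=b; save('crop.png',c)
def blob(P,x,zlo,zhi,r,name):
    Q=P[np.isfinite(P[...,2])]; 
    m=(np.hypot(Q[:,0]-x[0],Q[:,1]-x[1])<r)&(Q[:,2]>zlo)&(Q[:,2]<zhi); q=Q[m]
    if len(q)<5: print(name,len(q));return
    rr=cv2.minAreaRect(q[:,:2].astype(np.float32)); print(name,len(q),rr,'z',np.percentile(q[:,2],[5,50,95,100]).round(4))
for n,(u,v) in dict(small=(180,206),left=(145,316),mid=(297,291)).items():
    x=P[v,u]; print(n,x)
    blob(P,x,.03,.2,.12,'all'); 
    for lo,hi in((.045,.06),(.055,.075),(.085,.13)): blob(P,x,lo,hi,.1,(lo,hi))
    hist=np.histogram(P[...,2][np.hypot(P[...,0]-x[0],P[...,1]-x[1])<.09],np.arange(.02,.12,.004)); print(hist[0])
for N,D in(('top',T),('side',S)):
    h=cv2.cvtColor(D['im'],cv2.COLOR_RGB2HSV); P=D['P']
    x=T['P'][196,325]
    for n,m in dict(orange=(h[...,0]<14)&(h[...,1]>180)&(h[...,2]>120)&(P[...,2]>.14),blue=(h[...,0]>100)&(h[...,0]<125)&(h[...,1]>150),dial=(P[...,2]>.05)&(P[...,2]<.14)).items():
        blob(np.where(m[...,None],P,np.nan),x,0.001,.3,.2,N+n)
E
```

```text
small [0.53572421 0.16665054 0.08957518]
all 1860 ((0.5376389622688293, 0.17931827902793884), (0.13427916169166565, 0.09651300311088562), 85.57656860351562) z [0.0501 0.0586 0.1001 0.1091]
(0.045, 0.06) 991 ((0.5377346873283386, 0.17945420742034912), (0.13398879766464233, 0.0964486300945282), 85.50675201416016) z [0.0507 0.0555 0.0593 0.06  ]
(0.055, 0.075) 1044 ((0.5373846888542175, 0.17836767435073853), (0.1317691206932068, 0.09549445658922195), 85.50238800048828) z [0.0554 0.0595 0.071  0.075 ]
(0.085, 0.13) 321 ((0.5377820730209351, 0.17745336890220642), (0.02440621331334114, 0.09008902311325073), 85.5962142944336) z [0.0903 0.0982 0.104  0.1091]
[ 11  15  11  14   8  18  17 115 445 424 206 134 114  31   3   2   2  26
  66 126  85  15   1   0]
left [0.25214742 0.2455874  0.07500692]
all 3758 ((0.25165897607803345, 0.25298529863357544), (0.1783590465784073, 0.13040615618228912), 86.74734497070312) z [0.0671 0.0783 0.1355 0.1448]
(0.045, 0.06) 67 ((0.2896328270435333, 0.2123861014842987), (0.19767671823501587, 0.09269115328788757), 48.46493911743164) z [0.0455 0.0523 0.0583 0.0597]
[... 1246 characters left out ...]
16600996255875, 0.05997353792190552), 81.55148315429688) z [0.0217 0.0309 0.0361 0.0407]
topdial 855 ((0.4608200788497925, -0.17939993739128113), (0.12942719459533691, 0.20971722900867462), 79.42261505126953) z [0.0705 0.0888 0.1366 0.14  ]
sideorange 12 ((0.549757719039917, -0.1993074119091034), (0.012561999261379242, 0.027943609282374382), 1.0876147747039795) z [0.1566 0.1846 0.2066 0.2081]
sideblue 336 ((0.5429774522781372, -0.24451878666877747), (0.09376157075166702, 0.05880622938275337), 81.89411926269531) z [0.0123 0.0281 0.0328 0.0359]
sidedial 1138 ((0.45690011978149414, -0.19157467782497406), (0.12337875366210938, 0.202653169631958), 85.0916519165039) z [0.0568 0.0918 0.1346 0.14  ]
```

View pics/crop.png

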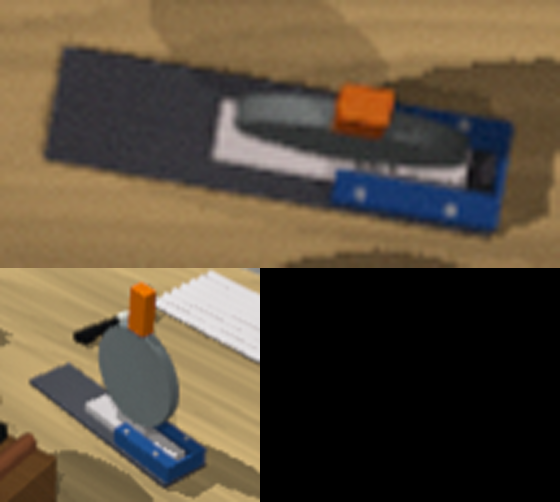

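```bash
python3 - <<'E'
from h import *
p=camera_params("wrist"); s=read_state()
R=rot(s["eef_rot"]); print('cam in tool',R.T@(p["origin"]-s["eef_pos"]),'\n',R.T@rot(p["rotation"]),p["camera_matrix"][0],p["k1"])
for n in('top','side'):
    D=np.load(n+'.npz');P=D['P']; c=np.array([.5377,.179]); a=np.deg2rad(-4.5)
    dx=(P[...,:2]-c)@np.array([np.cos(a),np.sin(a)]); dy=(P[...,:2]-c)@np.array([-np.sin(a),np.cos(a)])
    for y in range(-68,70,8):
        m=(abs(dx)<.035)&(abs(dy-y/1000)<.004); z=P[...,2][m]; 
        if len(z)>5: print(n,y,np.percentile(z,[50,90]).round(4),len(z))
    # gauge & rail
    Q=P.reshape(-1,3); m=(abs(Q[:,0]-.56)<.08)&(abs(Q[:,1]+.19)<.2)&(Q[:,2]>.004)
    q=Q[m]; rr=cv2.minAreaRect(q[q[:,2]<.06][:,:2].astype(np.float32)); print(n,'rail',rr)
    g=q[(q[:,2]>.05)&(q[:,2]<.14)]; print('dial',g.mean(0),cv2.minAreaRect(g[:,:2].astype(np.float32)))
E
```

```text
cam in tool [ 0.06647237 -0.00053767 -0.14327582] 
 [[ 2.90076985e-04  9.64297443e-01  2.64821368e-01]
 [ 9.99999924e-01 -2.10367244e-04 -3.29355471e-04]
 [-2.61886898e-04  2.64821443e-01 -9.64297431e-01]] [367.68600107   0.         281.44430764] -0.09283493185113546
top -68 [0.0132 0.0538] 156
top -60 [0.0551 0.0595] 82
top -52 [0.0555 0.0595] 79
top -44 [0.066  0.0716] 101
top -36 [0.0661 0.0707] 59
top -28 [0.0557 0.059 ] 70
top -20 [0.0568 0.0697] 96
top -12 [0.0737 0.0981] 138
top -4 [0.0994 0.1042] 99
top 4 [0.0991 0.1026] 78
top 12 [0.0941 0.0985] 18
top 20 [0.0569 0.0689] 49
top 28 [0.0561 0.0596] 79
top 36 [0.0598 0.0651] 97
top 44 [0.0615 0.0648] 70
top 52 [0.0558 0.0602] 74
top 60 [0.0558 0.0589] 78
top 68 [0.0533 0.0566] 19
top rail ((0.5601317882537842, -0.18975217640399933), (0.3992024064064026, 0.15984123945236206), 89.97169494628906)
dial [ 0.54913802 -0.19788961  0.10613859] ((0.5531919002532959, -0.19976374506950378), (0.12282108515501022, 0.015310467220842838), 81.94265747070312)
side -68 [0.0234 0.0519] 97
side -60 [0.0337 0.0556] 170
side -52 [0.0573 0.0626] 25
side -44 [0.0629 0.0701] 68
side -36 [0.0688 0.0704] 18
side -20 [0.0649 0.0722] 26
side -12 [0.0864 0.0975] 70
side -4 [0.0836 0.1   ] 106
side 4 [0.0991 0.102 ] 32
side 12 [0.0566 0.0594] 12
side rail ((0.5575368404388428, -0.17684070765972137), (0.15441907942295074, 0.3666268587112427), 0.047452982515096664)
dial [ 0.54599395 -0.20508643  0.09728182] ((0.5495705604553223, -0.19955235719680786), (0.12348245084285736, 0.01794472150504589), 84.06181335449219)
```

carry_out:
  deltas:
    - {"slide":[-41.8,-34.6,-5],"claw":0}
    - {"slide":[-41.8,-34.6,-5]}
    - {"slide":[-41.8,-34.6,-5]}
    - {"slide":[-41.8,-34.6,-5]}
    - {"slide":[-41.8,-34.6,-5]}
    - {"slide":[-41.8,-34.6,-5]}
    - {"slide":[-41.8,-34.6,-5]}
    - {"slide":[-41.8,-34.6,-4]}
    - {"slide":[-41.8,-34.6,0]}
    - {"slide":[-41.8,-34.6,0]}
    - {"slide":[-41.8,-34.6,0]}
    - {"slide":[-41.8,-34.6,0]}
    - {"slide":[-41.8,-34.6,0]}
    - {"slide":[-41.8,-34.6,0]}
    - {"delta_rot":[0,0,0.18]}
    - {"delta_rot":[0,0,0.18]}
    - {"delta_rot":[0,0,0.18]}
    - {"delta_rot":[0,0,0.18]}
    - {"delta_rot":[0,0,0.18]}
    - {"delta_rot":[0,0,0.18]}

```text
invalid input
```

carry_out:
  deltas:
    - {"delta_rot":[0,0,0.18]}
    - {"delta_rot":[0,0,0.18]}
    - {"delta_rot":[0,0,0.18]}
    - {"delta_rot":[0,0,0.18]}
    - {"delta_rot":[0,0,0.18]}
    - {"delta_rot":[0,0,0.18]}
    - {"delta_rot":[0,0,0.18]}
    - {"delta_rot":[0,0,0.18]}
    - {"delta_rot":[0,0,0.18]}
    - {"delta_rot":[0,0,0.17]}
    - {}
    - {}

```text
invalid input
```

```bash
python3 - <<'E'
from h import *
s=read_state(); print(s['time'],s['eef_pos'],s['eef_rot'],s['joint_pos'])
im,d,P=cloud('wrist'); save('w1.png',im); np.savez('w1.npz',im=im,d=d,P=P)
h=cv2.cvtColor(im,cv2.COLOR_RGB2HSV)
m=(h[...,0]<14)&(h[...,1]>170)&(h[...,2]>90)&(P[...,2]>.195)
q=P[m]; print(len(q),q.mean(0),cv2.minAreaRect(q[:,:2].astype(np.float32)))
E
```

```text
0.15 [0.21147984 0.48028209 0.23093987] [-3.14077152e+00 -1.01087263e-04  2.72677263e+00] [ 1.00067726e+00  2.63415195e-01 -4.87764237e-02  1.25943160e+00
 -2.71388426e-05  1.41549725e+00]
0 [nan nan nan] ((0.0, 0.0), (0.0, 0.0), 0.0)<stdin>:6: RuntimeWarning: Mean of empty slice.
  ret = um.true_divide(
```

View pics/w1.png

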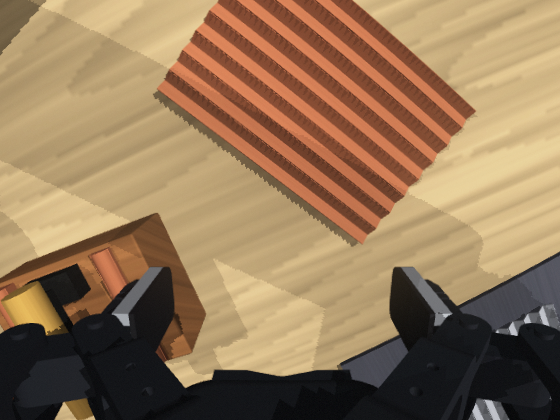

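The moves were refused, so the arm is still at its start; each row evidently needs all three keys. The wrist picture shows only the start area, with the fingers at (145,290) and (425,290).

carry_out:
  deltas:
    - {"delta_rot":[0,0,0],"slide":[-41.8,-34.6,-5],"claw":0}
    - {"delta_rot":[0,0,0],"slide":[-41.8,-34.6,-5],"claw":0}
    - {"delta_rot":[0,0,0],"slide":[-41.8,-34.6,-5],"claw":0}
    - {"delta_rot":[0,0,0],"slide":[-41.8,-34.6,-5],"claw":0}
    - {"delta_rot":[0,0,0],"slide":[-41.8,-34.6,-5],"claw":0}
    - {"delta_rot":[0,0,0],"slide":[-41.8,-34.6,-5],"claw":0}
    - {"delta_rot":[0,0,0],"slide":[-41.8,-34.6,-5],"claw":0}
    - {"delta_rot":[0,0,0],"slide":[-41.8,-34.6,-4],"claw":0}
    - {"delta_rot":[0,0,0],"slide":[-41.8,-34.6,0],"claw":0}
    - {"delta_rot":[0,0,0],"slide":[-41.8,-34.6,0],"claw":0}
    - {"delta_rot":[0,0,0],"slide":[-41.8,-34.6,0],"claw":0}
    - {"delta_rot":[0,0,0],"slide":[-41.8,-34.6,0],"claw":0}
    - {"delta_rot":[0,0,0],"slide":[-41.8,-34.6,0],"claw":0}
    - {"delta_rot":[0,0,0],"slide":[-41.8,-34.6,0],"claw":0}
    - {"delta_rot":[0,0,0.18],"slide":[0,0,0],"claw":0}
    - {"delta_rot":[0,0,0.18],"slide":[0,0,0],"claw":0}
    - {"delta_rot":[0,0,0.18],"slide":[0,0,0],"claw":0}
    - {"delta_rot":[0,0,0.18],"slide":[0,0,0],"claw":0}
    - {"delta_rot":[0,0,0.18],"slide":[0,0,0],"claw":0}
    - {"delta_rot":[0,0,0.18],"slide":[0,0,0],"claw":0}

```text
time: 2.7
eef_pos: [0.5519, -0.1987, 0.2701]
eef_rot: [-3.141, -0.0, 1.641]
contact_force: [-0.8, -0.8, -0.6]
opening: 0.0856
grasp_force: 0.0
```

carry_out:
  deltas:
    - {"delta_rot":[0,0,0.18],"slide":[0,0,0],"claw":0}
    - {"delta_rot":[0,0,0.18],"slide":[0,0,0],"claw":0}
    - {"delta_rot":[0,0,0.18],"slide":[0,0,0],"claw":0}
    - {"delta_rot":[0,0,0.18],"slide":[0,0,0],"claw":0}
    - {"delta_rot":[0,0,0.18],"slide":[0,0,0],"claw":0}
    - {"delta_rot":[0,0,0.18],"slide":[0,0,0],"claw":0}
    - {"delta_rot":[0,0,0.18],"slide":[0,0,0],"claw":0}
    - {"delta_rot":[0,0,0.18],"slide":[0,0,0],"claw":0}
    - {"delta_rot":[0,0,0.18],"slide":[0,0,0],"claw":0}
    - {"delta_rot":[0,0,0.17],"slide":[0,0,0],"claw":0}
    - {"delta_rot":[0,0,0],"slide":[0,0,0],"claw":0}

```text
time: 4.08
eef_pos: [0.5519, -0.1986, 0.2701]
eef_rot: [-3.141, 0.0, -0.142]
contact_force: [0.8, 0.3, 0.3]
opening: 0.0851
grasp_force: 0.0
```

```bash
python3 - <<'E'
from h import *
s=read_state(); print(s['time'],s['eef_pos'],s['eef_rot'],s['joint_pos'])
im,d,P=cloud('wrist'); save('w2.png',im); np.savez('w2.npz',im=im,d=d,P=P)
h=cv2.cvtColor(im,cv2.COLOR_RGB2HSV)
m=(h[...,0]<14)&(h[...,1]>170)&(h[...,2]>90)&(P[...,2]>.195)
q=P[m]; print(len(q),q.mean(0),cv2.minAreaRect(q[:,:2].astype(np.float32)))
E
```

```text
4.075 [ 0.55189753 -0.1986389   0.27011275] [-3.14147810e+00  3.38629780e-04 -1.42133374e-01] [-4.84363003e-01  3.65762698e-01  2.08780234e-01  1.41417130e+00
 -5.72809058e-06  2.79936305e+00]
528 [ 0.55901038 -0.20079863  0.20588373] ((0.5538615584373474, -0.1989976018667221), (0.025225060060620308, 0.0176766999065876), 81.05796813964844)
```

View pics/w2.png

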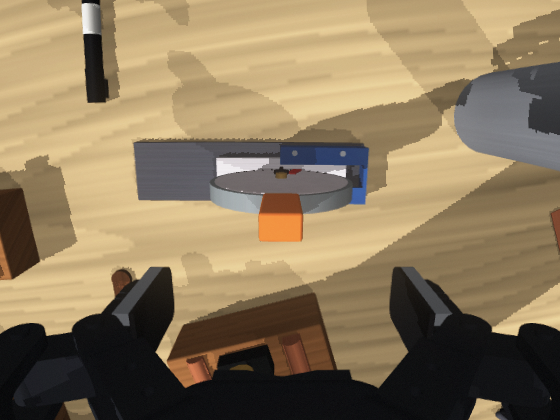

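The handle is at (280,215), with its top at (0.554, -0.199) and a yaw of -0.156. The red mark at (297,170) and the pointer at (281,173) are both visible to the wrist camera.

carry_out:
  deltas:
    - {"delta_rot":[0,0,0.014],"slide":[1.9,0,0],"claw":0}
    - {"delta_rot":[0,0,0],"slide":[0,0,30],"claw":0}
    - {"delta_rot":[0,0,0],"slide":[0,0,30],"claw":0}
    - {"delta_rot":[0,0,0],"slide":[0,0,25],"claw":0}
    - {"delta_rot":[0,0,0],"slide":[0,0,20],"claw":0}
    - {"delta_rot":[0,0,0],"slide":[0,0,0],"claw":0.3}
    - {"delta_rot":[0,0,0],"slide":[0,0,0],"claw":0.6}
    - {"delta_rot":[0,0,0],"slide":[0,0,0],"claw":1}
    - {"delta_rot":[0,0,0],"slide":[0,0,0],"claw":1}
    - {"delta_rot":[0,0,0],"slide":[0,0,0],"claw":1}
    - {"delta_rot":[0,0,0],"slide":[0,0,0],"claw":1}
    - {"delta_rot":[0,0,0],"slide":[0,0,0],"claw":1}
  squeeze: 80

```text
time: 5.62
eef_pos: [0.5543, -0.1989, 0.1662]
eef_rot: [3.142, -0.002, -0.157]
contact_force: [0.1, 3.3, 5.2]
opening: 0.025
grasp_force: 79.0
```

```bash
python3 - <<'E'
from h import *
s=read_state(); print(s['time'],s['eef_pos'],s['eef_rot'],s['contact_force'],s['wrist_torque'],s['opening'],s['grasp_force'])
D=np.load('w2.npz'); P=D['P']
Q=P[135:206,130:216].reshape(-1,3); q=Q[(Q[:,2]>.0045)&(Q[:,2]<.013)]; print('plate',cv2.minAreaRect(q[:,:2].astype(np.float32)))
Q=P[140:200,280:372].reshape(-1,3); q=Q[(Q[:,2]>.027)&(Q[:,2]<.036)]; print('lip',cv2.minAreaRect(q[:,:2].astype(np.float32)))
Q=P[135:206,130:372].reshape(-1,3); q=Q[(Q[:,2]>.0045)&(Q[:,2]<.013)]; print('all',cv2.minAreaRect(q[:,:2].astype(np.float32)))
T=np.load('top.npz'); h=cv2.cvtColor(T['im'],cv2.COLOR_RGB2HSV)
m=np.zeros(h.shape[:2],bool); m[180:225,258:320]=1; m&=(h[...,2]<95)&(T['P'][...,2]<.03)
q=T['P'][m]; print('topplate',cv2.minAreaRect(q[:,:2].astype(np.float32)))
E
```

```text
5.625 [ 0.5543066  -0.1988757   0.16619412] [ 3.14154105e+00 -1.63106454e-03 -1.56785934e-01] [0.07846961 3.28447564 5.1983158 ] [ 0.43079895 -0.05221674  0.02859446] 0.02503577664707266 78.96138310432434
plate ((0.5717977285385132, -0.08159475028514862), (0.09156684577465057, 0.06768553704023361), 79.95882415771484)
lip ((0.5493302941322327, -0.24377739429473877), (0.09196478128433228, 0.05533604323863983), 81.68305206298828)
all ((0.5598614811897278, -0.16207900643348694), (0.25510793924331665, 0.06674168258905411), 81.89696502685547)
topplate ((0.5678874254226685, -0.11976805329322815), (0.16865237057209015, 0.06900064647197723), 81.79582214355469)
```

carry_out:
  deltas:
    - {"delta_rot":[0,0,0],"slide":[0,0,-1.5],"claw":1}
    - {"delta_rot":[0,0,0],"slide":[0,0,-1.5],"claw":1}
    - {"delta_rot":[0,0,0],"slide":[0,0,0],"claw":1}
    - {"delta_rot":[0,0,0],"slide":[-0.2,-15,0],"claw":1}
    - {"delta_rot":[0,0,0],"slide":[-0.2,-16,0],"claw":1}
    - {"delta_rot":[0,0,0],"slide":[-0.2,-16,0],"claw":1}
    - {"delta_rot":[0,0,0],"slide":[-0.2,-16,0],"claw":1}
    - {"delta_rot":[0,0,0],"slide":[-0.2,-16,0],"claw":1}
    - {"delta_rot":[0,0,0],"slide":[-0.2,-14,0],"claw":1}
    - {"delta_rot":[0,0,0],"slide":[0,0,0],"claw":1}

```text
time: 6.88
eef_pos: [0.5673, -0.1059, 0.1683]
eef_rot: [-3.142, 0.0, -0.156]
contact_force: [0.1, -0.4, -4.5]
opening: 0.025
grasp_force: 79.3
```

carry_out:
  deltas:
    - {"delta_rot":[0,0,0],"slide":[0,0,-10],"claw":1}
    - {"delta_rot":[0,0,0],"slide":[0,0,-20],"claw":1}
    - {"delta_rot":[0,0,0],"slide":[0,0,-25],"claw":1}
    - {"delta_rot":[0,0,-0.1],"slide":[0,0,-25],"claw":1}
    - {"delta_rot":[0,0,-0.18],"slide":[0,0,-15],"claw":1}
    - {"delta_rot":[0,0,-0.18],"slide":[0,0,-10],"claw":1}
    - {"delta_rot":[0,0,-0.18],"slide":[0,0,-10],"claw":1}
    - {"delta_rot":[0,0,-0.18],"slide":[0,0,-10],"claw":1}
    - {"delta_rot":[0,0,-0.18],"slide":[0,0,-10],"claw":1}
    - {"delta_rot":[0,0,-0.18],"slide":[0,0,-10],"claw":1}
    - {"delta_rot":[0,0,-0.18],"slide":[0,0,-5],"claw":1}
    - {"delta_rot":[0,0,-0.18],"slide":[0,0,0],"claw":1}
    - {"delta_rot":[0,0,-0.18],"slide":[0,0,0],"claw":1}
    - {"delta_rot":[0,0,-0.18],"slide":[0,0,0],"claw":1}
    - {"delta_rot":[0,0,-0.18],"slide":[0,0,0],"claw":1}
    - {"delta_rot":[0,0,-0.18],"slide":[0,0,0],"claw":1}
    - {"delta_rot":[0,0,-0.18],"slide":[0,0,0],"claw":1}
    - {"delta_rot":[0,0,-0.18],"slide":[0,0,0],"claw":1}
    - {"delta_rot":[0,0,-0.18],"slide":[0,0,0],"claw":1}
    - {"delta_rot":[0,0,-0.14],"slide":[0,0,0],"claw":1}

```text
time: 9.38
eef_pos: [0.5671, -0.1075, 0.319]
eef_rot: [-3.141, 0.001, 2.787]
contact_force: [0.2, -0.2, -4.6]
opening: 0.0248
grasp_force: 79.3
```

carry_out:
  deltas:
    - {"delta_rot":[0,0,0],"slide":[18.1,36.8,0],"claw":1}
    - {"delta_rot":[0,0,0],"slide":[18.1,36.8,0],"claw":1}
    - {"delta_rot":[0,0,0],"slide":[18.1,36.8,0],"claw":1}
    - {"delta_rot":[0,0,0],"slide":[18.1,36.8,0],"claw":1}
    - {"delta_rot":[0,0,0],"slide":[18.1,36.8,0],"claw":1}
    - {"delta_rot":[0,0,0],"slide":[18.1,36.8,0],"claw":1}
    - {"delta_rot":[0,0,0],"slide":[18.1,36.8,0],"claw":1}
    - {"delta_rot":[0,0,-0.18],"slide":[0,0,0],"claw":1}
    - {"delta_rot":[0,0,-0.18],"slide":[0,0,0],"claw":1}
    - {"delta_rot":[0,0,-0.18],"slide":[0,0,0],"claw":1}
    - {"delta_rot":[0,0,-0.18],"slide":[0,0,0],"claw":1}
    - {"delta_rot":[0,0,-0.18],"slide":[0,0,0],"claw":1}
    - {"delta_rot":[0,0,-0.18],"slide":[0,0,0],"claw":1}
    - {"delta_rot":[0,0,-0.18],"slide":[0,0,0],"claw":1}
    - {"delta_rot":[0,0,-0.18],"slide":[0,0,0],"claw":1}
    - {"delta_rot":[0,0,-0.18],"slide":[0,0,0],"claw":1}
    - {"delta_rot":[0,0,-0.18],"slide":[0,0,0],"claw":1}
    - {"delta_rot":[0,0,-0.18],"slide":[0,0,0],"claw":1}
    - {"delta_rot":[0,0,-0.18],"slide":[0,0,0],"claw":1}
    - {"delta_rot":[0,0,-0.18],"slide":[0,0,0],"claw":1}

```text
time: 11.88
eef_pos: [0.5392, 0.1782, 0.319]
eef_rot: [-3.141, -0.0, -1.155]
contact_force: [0.1, -0.8, -5.0]
opening: 0.0251
grasp_force: 80.8
```

carry_out:
  deltas:
    - {"delta_rot":[0,0,-0.18],"slide":[0,0,0],"claw":1}
    - {"delta_rot":[0,0,-0.18],"slide":[0,0,0],"claw":1}
    - {"delta_rot":[0,0,-0.18],"slide":[0,0,0],"claw":1}
    - {"delta_rot":[0,0,-0.18],"slide":[0,0,0],"claw":1}
    - {"delta_rot":[0,0,-0.18],"slide":[0,0,5],"claw":1}
    - {"delta_rot":[0,0,-0.18],"slide":[0,0,5],"claw":1}
    - {"delta_rot":[0,0,0],"slide":[0,0,5],"claw":1}
    - {"delta_rot":[0,0,0],"slide":[0,0,0],"claw":1}
    - {"delta_rot":[0,0,0],"slide":[0,0,0],"claw":1}
    - {"delta_rot":[0,0,0],"slide":[0,0,0],"claw":1}

```text
time: 13.12
eef_pos: [0.5391, 0.1787, 0.3035]
eef_rot: [-3.142, -0.0, -0.082]
contact_force: [-0.3, 0.2, -3.5]
opening: 0.0249
grasp_force: 80.8
```

```bash
python3 - <<'E'
from h import *
s=read_state(); print(s['time'],s['eef_pos'],s['eef_rot'],s['joint_pos'],s['contact_force'],s['wrist_torque'])
im,d,P=cloud('wrist'); save('w3.png',im); np.savez('w3.npz',im=im,d=d,P=P)
c=cv2.resize(im[40:250,150:420],None,fx=2.8,fy=2.8,interpolation=cv2.INTER_CUBIC); save('w3c.png',c)
for n,X in(('w',P),):
  for lo,hi in((.045,.06),(.06,.075),(.09,.108)):
    Q=X[:260].reshape(-1,3); q=Q[(Q[:,2]>lo)&(Q[:,2]<hi)&(np.hypot(Q[:,0]-.538,Q[:,1]-.178)<.1)]; 
    if len(q)>20: print(lo,len(q),cv2.minAreaRect(q[:,:2].astype(np.float32)))
E
```

```text
13.125 [0.53906337 0.17874183 0.30349771] [-3.14154547e+00 -2.39995357e-04 -8.16264651e-02] [ 1.76709876e-01  3.31586943e-01  2.45898705e-01  1.48486400e+00
 -1.56958153e-05 -2.88325632e+00] [-0.27441705  0.22063714 -3.46867442] [0.05204189 0.03797592 0.01539842]
0.045 3153 ((0.5628092885017395, 0.17800098657608032), (0.13056635856628418, 0.04644273594021797), 85.62632751464844)
0.06 1271 ((0.5618979334831238, 0.17761394381523132), (0.09351010620594025, 0.042208943516016006), 85.48880767822266)
0.09 933 ((0.564372718334198, 0.177458256483078), (0.023116042837500572, 0.03696424141526222), 84.82257843017578)
```

View pics/w3c.png

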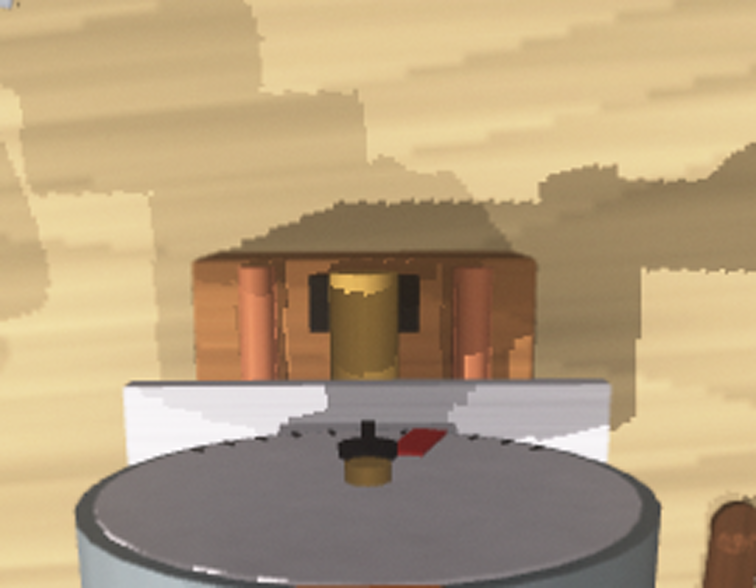

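```bash
cat >> h.py <<'E'
def todial(im,p,s,xo=0.007):
    """red and dark pixels of the dial -> coords (y,z) in gauge about dial centre, gauge assumed rigid in tool"""
    K=np.array(p["camera_matrix"],float); H,W=im.shape[:2]; u,v=np.meshgrid(np.arange(W),np.arange(H))
    xy=cv2.undistortPoints(np.stack([u,v],-1).reshape(-1,1,2).astype(np.float64),K,np.array([p["k1"],0,0,0,0.])).reshape(H,W,2)
    Rt=rot(s["eef_rot"]); D=np.stack([xy[...,0],-xy[...,1],-np.ones((H,W))],-1)@rot(p["rotation"]).T@Rt
    o=Rt.T@(np.array(p["origin"])-s["eef_pos"])
    t=(xo-o[0])/D[...,0]; X=o+t[...,None]*D
    return -X[...,1], -(X[...,2]-(.1582-.086))   # gauge y, z rel dial centre
def dial(name='wrist'):
    s=read_state(); p=camera_params(name); im,d=get_image(name); y,z=todial(im,p,s)
    h=cv2.cvtColor(im,cv2.COLOR_RGB2HSV); disc=np.hypot(y,z)<.06
    red=disc&((h[...,0]<8)|(h[...,0]>172))&(h[...,1]>140)&(h[...,2]>60)&(z<-.01)
    blk=disc&(im.max(-1)<60)&(np.hypot(y,z)>.02)&(np.hypot(y,z)<.05)&(abs(y)<.03)&(z<0)
    out={}
    for n,m in(('red',red),('blk',blk)):
        m=m.astype(np.uint8); k,l,st,_=cv2.connectedComponentsWithStats(m)
        if k<2: continue
        b=1+np.argmax(st[1:,4]); mm=l==b; r=np.hypot(y,z)[mm]
        ang=np.arctan2(-y[mm],-z[mm]); w=r>np.percentile(r,60)
        out[n]=(int(st[b,4]),st[b,:4].tolist(),round(ang[w].mean(),3),round(ang.mean(),3),round(r.min(),4),round(r.max(),4),round(y[mm][w].mean(),4))
    return im,out
E
python3 - <<'E'
from h import *
im,o=dial(); print(o)
s=read_state(); D=np.load('w3.npz');P=D['P'];R=rot(s['eef_rot']); G=(P-s['eef_pos'])@R
m=(D['im'].min(-1)>150)&(G[...,2]>.12)&(G[...,2]<.17)&(abs(G[...,0])<.04); q=G[m]; print('foot tool',len(q),q.min(0),q.max(0),np.percentile(q,[1,50,99],axis=0))
m=(abs(P[...,2]-.15)<.02)&(abs(G[...,0])<.04); q=G[m]; print('foot2',len(q),np.percentile(q,[0.5,50,99.5],axis=0),cv2.minAreaRect(q[:,:2].astype(np.float32)))
E
```

```text
{'red': (107, [292, 193, 17, 10], np.float64(0.291), np.float64(0.307), np.float64(0.0303), np.float64(0.0591), np.float64(-0.0152)), 'blk': (143, [271, 195, 21, 9], np.float64(0.014), np.float64(0.012), np.float64(0.0255), np.float64(0.0499), np.float64(-0.0006))}
foot tool 2506 [-0.00696397 -0.07026021  0.12207653] [0.0164126  0.07011273 0.14980449] [[-0.00512831 -0.06945625  0.14573468]
 [ 0.00737212 -0.02206037  0.14734862]
 [ 0.01551059  0.06908203  0.14907831]]
foot2 3725 [[-0.00534126 -0.06968102  0.1375533 ]
 [ 0.00878235 -0.00047997  0.14740016]
 [ 0.01630686  0.06940798  0.15724557]] ((0.0048146722838282585, -0.0001012757420539856), (0.1403771936893463, 0.02308843843638897), 89.80137634277344)
```

carry_out:
  deltas:
    - {"delta_rot":[0,0,-0.003],"slide":[-1.2,-0.8,10],"claw":1}
    - {"delta_rot":[0,0,0],"slide":[0,0,12],"claw":1}
    - {"delta_rot":[0,0,0],"slide":[0,0,10],"claw":1}
    - {"delta_rot":[0,0,0],"slide":[0,0,6],"claw":1}
    - {"delta_rot":[0,0,0],"slide":[0,0,2],"claw":1}
    - {"delta_rot":[0,0,0],"slide":[0,0,0],"claw":1}
    - {"delta_rot":[0,0,0],"slide":[0,0,0],"claw":1}
    - {"delta_rot":[0,0,0],"slide":[0,0,0],"claw":1}

```text
time: 14.22
eef_pos: [0.538, 0.1797, 0.2635]
eef_rot: [-3.141, -0.0, -0.077]
contact_force: [0.3, 0.1, -4.6]
opening: 0.0252
grasp_force: 80.8
```

```bash
cat > st.py <<'E'
from h import *
F=[]
for i in range(4):
    s=read_state(); F.append(s['contact_force']); get_image('top')
s=read_state(); print(s['time'],s['eef_pos'].round(4),s['eef_rot'].round(4),'F',np.mean(F,0).round(2),[f[2].round(1) for f in F],s['wrist_torque'].round(3),s['grasp_force'])
E
python3 st.py
```

```text
14.425 [0.5379 0.1797 0.2633] [-3.1416e+00 -1.0000e-04 -7.7400e-02] F [ 0.13 -0.05 -4.26] [np.float64(-4.6), np.float64(-4.1), np.float64(-4.3), np.float64(-4.1)] [-0.026  0.    -0.031] 80.8508312702179
```

carry_out:
  deltas:
    - {"delta_rot":[0,0,0],"slide":[0,0,2],"claw":1}
    - {"delta_rot":[0,0,0],"slide":[0,0,2],"claw":1}
    - {"delta_rot":[0,0,0],"slide":[0,0,1.5],"claw":1}
    - {"delta_rot":[0,0,0],"slide":[0,0,1.5],"claw":1}
    - {"delta_rot":[0,0,0],"slide":[0,0,1],"claw":1}
    - {"delta_rot":[0,0,0],"slide":[0,0,0],"claw":1}
    - {"delta_rot":[0,0,0],"slide":[0,0,0],"claw":1}

```text
time: 15.3
eef_pos: [0.5379, 0.1797, 0.2554]
eef_rot: [3.142, -0.0, -0.077]
contact_force: [-0.0, -0.3, -0.3]
opening: 0.0254
grasp_force: 81.1
```

```bash
python3 st.py
```

```text
15.5 [0.5379 0.1797 0.2553] [-3.1416e+00 -1.0000e-04 -7.7400e-02] F [-0.52  0.01 -0.17] [np.float64(-0.3), np.float64(-0.0), np.float64(-0.2), np.float64(-0.2)] [-0.114  0.199  0.024] 81.11088395118713
```

carry_out:
  deltas:
    - {"delta_rot":[0.0245,0,0],"slide":[0,3.87,0],"claw":1}
    - {"delta_rot":[0.0245,0,0],"slide":[0,3.87,0],"claw":1}
    - {"delta_rot":[0.0245,0,0],"slide":[0,3.87,0],"claw":1}
    - {"delta_rot":[0.0245,0,0],"slide":[0,3.87,0],"claw":1}
    - {"delta_rot":[0.0245,0,0],"slide":[0,3.87,0],"claw":1}
    - {"delta_rot":[0.0245,0,0],"slide":[0,3.87,0],"claw":1}
    - {"delta_rot":[0,0,0],"slide":[0,0,0],"claw":1}
    - {"delta_rot":[0,0,0],"slide":[0,0,0],"claw":1}

```text
time: 16.5
eef_pos: [0.5361, 0.1565, 0.2538]
eef_rot: [-2.995, -0.0, -0.077]
contact_force: [-0.7, -1.4, -1.3]
opening: 0.0253
grasp_force: 81.3
```

```bash
python3 st.py
```

```text
16.7 [0.5361 0.1567 0.2538] [-2.9951 -0.     -0.0771] F [-0.32 -0.92 -1.44] [np.float64(-1.3), np.float64(-2.1), np.float64(-1.3), np.float64(-1.0)] [-0.567  0.134  0.055] 81.3312041759491
```

carry_out:
  deltas:
    - {"delta_rot":[0.0245,0,0],"slide":[0,3.87,0.2],"claw":1}
    - {"delta_rot":[0.0245,0,0],"slide":[0,3.87,0.2],"claw":1}
    - {"delta_rot":[0.0245,0,0],"slide":[0,3.87,0.2],"claw":1}
    - {"delta_rot":[0.0245,0,0],"slide":[0,3.87,0.2],"claw":1}
    - {"delta_rot":[0.0245,0,0],"slide":[0,3.87,0.2],"claw":1}
    - {"delta_rot":[0.0245,0,0],"slide":[0,3.87,0.2],"claw":1}
    - {"delta_rot":[0,0,0],"slide":[0,0,0],"claw":1}
    - {"delta_rot":[0,0,0],"slide":[0,0,0],"claw":1}
    - {"delta_rot":[0,0,0],"slide":[0,0,0],"claw":1}
    - {"delta_rot":[0,0,0],"slide":[0,0,0],"claw":1}
    - {"delta_rot":[0,0,0],"slide":[0,0,0],"claw":1}
    - {"delta_rot":[0,0,0],"slide":[0,0,0],"claw":1}

```text
time: 18.2
eef_pos: [0.5344, 0.1342, 0.2479]
eef_rot: [-2.848, -0.0, -0.077]
contact_force: [-0.2, -3.3, -0.6]
opening: 0.025
grasp_force: 81.5
```

```bash
python3 st.py; python3 - <<'E'
from h import *
im,o=dial(); print(o); save('w4.png',im)
save('w4c.png',cv2.resize(im[160:240,200:360],None,fx=5,fy=5,interpolation=cv2.INTER_CUBIC))
E
```

```text
18.4 [0.5344 0.1342 0.2479] [-2.8476 -0.     -0.0774] F [-0.54 -3.11 -0.02] [np.float64(-0.6), np.float64(-0.3), np.float64(0.4), np.float64(0.5)] [-1.167  0.177  0.022] 81.51473879814148
{'red': (33, [301, 194, 8, 7], np.float64(0.347), np.float64(0.361), np.float64(0.0369), np.float64(0.0569), np.float64(-0.0184)), 'blk': (155, [281, 196, 21, 10], np.float64(0.202), np.float64(0.23), np.float64(0.0205), np.float64(0.0484), np.float64(-0.0084))}
```

View pics/w4c.png

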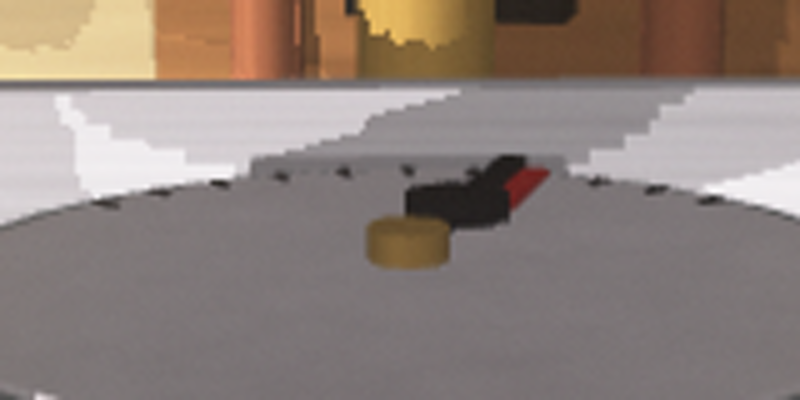

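The wrist crop shows the pointer tip at about (507,165), lying on the left part of the red mark, which spans roughly 491–550. I need a little more roll and will fit the mark angle from the unobstructed earlier picture.

```bash
cat > fit.py <<'E'
from h import *
from scipy.optimize import minimize
p=camera_params('wrist'); s=read_state(); Rt=rot(s['eef_rot'])
Rc=Rt.T@rot(p['rotation']); oc=Rt.T@(np.array(p['origin'])-s['eef_pos'])
K=np.array(p['camera_matrix'],float); dist=np.array([p['k1'],0,0,0,0.])
def proj(X):
    c=(X-oc)@Rc; c=c*np.array([1,-1,-1]); return cv2.projectPoints(c.reshape(-1,1,3),np.zeros(3),np.zeros(3),K,dist)[0].reshape(-1,2)
im=np.load('w3.npz')['im']; f=im.astype(float); sat=(f[...,0]-(f[...,1]+f[...,2])/2)
x0,y0,w,h=280,185,40,25; A=np.clip(sat[y0:y0+h,x0:x0+w],0,None); A/=np.percentile(A,99.0); A=np.clip(A,0,1)
def ren(v):
    th,r0,xo,zo,yo=v; th=th; c,sn=np.cos(th),np.sin(th)
    q=[]
    for r,l in((r0,-4.5),(54,-4.5),(54,4.5),(r0,4.5)):
        y=-r*sn+l*c; z=-r*c-l*sn; q.append([xo,-(y)+yo,72.2-z+zo])
    u=proj(np.array(q)/1000)-[x0,y0]; S=16
    M=np.zeros((h*S,w*S),np.uint8); cv2.fillPoly(M,[np.round((u+.5)*S).astype(np.int32)],255)
    return cv2.resize(M,(w,h),interpolation=cv2.INTER_AREA)/255.
best=None
for th in(.26,.3,.34):
    r=minimize(lambda v:((ren(v)-A)**2).sum()+((v[2]-7)/1)**2*.3+(v[3]/2)**2*.3+(v[4]/.3)**2*.5,[th,36,7,0,0],method='Nelder-Mead',options=dict(initial_simplex=np.array([[th,36,7,0,0],[th+.03,36,7,0,0],[th,31,7,0,0],[th,36,8,0,0],[th,36,7,2,0],[th,36,7,0,.4]]),maxiter=600))
    print(r.x.round(3),r.fun.round(3))
print((A>.5).sum())
E
python3 fit.py
```

```text
[ 0.32  25.254  8.509 -2.027  0.041] 33.776
[ 0.316 24.835  8.491 -1.726  0.287] 33.24
[ 0.32  24.66   8.299 -0.78   0.096] 33.367
150
```

carry_out:
  deltas:
    - {"delta_rot":[0.012,0,0],"slide":[0,1.9,0.3],"claw":1}
    - {"delta_rot":[0.012,0,0],"slide":[0,1.9,0.3],"claw":1}
    - {"delta_rot":[0,0,0],"slide":[0,0,0.4],"claw":1}
    - {"delta_rot":[0,0,0],"slide":[0,0,0],"claw":1}
    - {"delta_rot":[0,0,0],"slide":[0,0,0],"claw":1}
    - {"delta_rot":[0,0,0],"slide":[0,0,0],"claw":1}
    - {"delta_rot":[0,0,0],"slide":[0,0,0],"claw":1}
    - {"delta_rot":[0,0,0],"slide":[0,0,0],"claw":1}
    - {"delta_rot":[0,0,0],"slide":[0,0,0],"claw":1}
    - {"delta_rot":[0,0,0],"slide":[0,0,0],"claw":1}

```text
time: 19.7
eef_pos: [0.5341, 0.1309, 0.2458]
eef_rot: [-2.824, -0.0, -0.077]
contact_force: [-1.4, -5.1, 1.4]
opening: 0.0246
grasp_force: 81.7
```

```bash
python3 st.py; python3 - <<'E'
from h import *
im,d=get_image('wrist'); s_,d2=get_image('side')
a=cv2.resize(im[180:215,250:330],None,fx=8,fy=8,interpolation=cv2.INTER_CUBIC)
w3=np.load('w3.npz')['im']; b=cv2.resize(w3[180:215,250:330],None,fx=8,fy=8,interpolation=cv2.INTER_CUBIC)
save('w5.png',np.vstack([a,b]))
E
```

```text
19.9 [0.5341 0.1309 0.2459] [-2.8236e+00 -1.0000e-04 -7.7400e-02] F [-0.64 -4.76  1.26] [np.float64(1.4), np.float64(0.9), np.float64(1.2), np.float64(1.6)] [-1.788  0.244  0.04 ] 81.68949723243713
```

View pics/w5.png

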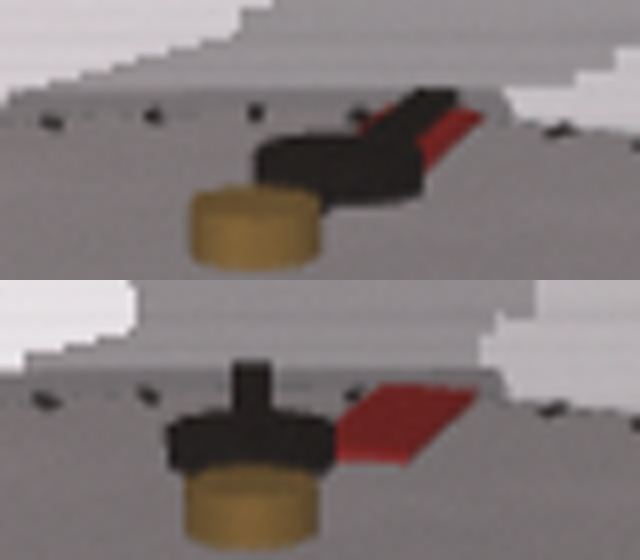

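The pointer tip (436,92) now lies in the middle of the red mark, whose outer end is centred at about (433,105). The vertical force is about 5.5 N, which puts the bar about 4.6–5 mm down, and the gauge is steady.

```bash
python3 -c "
from rig import finish_job; print(finish_job())"
```

```text
the job is handed in; nothing more can be done
None
```

The job is handed in: the gauge is out of its rail and held on the crest bar, rolled about 0.318 rad with the pointer within about 0.005 rad of the middle of the red mark, and the bar pressed an estimated 4.6–5 mm of its 10 mm; the judge's result was not shown.

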